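# Open the waste tub clamp for collection

### The job

The full waste tub is locked in its clamp stand and is due for collection. With a fingertip press the red release key down, and keeping it down push the sliding jaw away from the tub, along its bar, all the way back to the end stop; then let go. Leave the tub standing where it is, and do not disturb the things around the stand.

Things in the scene. Friction and masses are not known exactly. Their poses are not given: they have to be found in the camera images.
- stand: Clamp stand fixed to the counter: white plate 370 x 150 x 8 mm. Origin under the plate's centre, z up; x runs along the bar from the tub to the end stop, the way the jaw opens. The tub stands 100 mm from the origin towards -x. The steel bar (24 mm wide, top 44 mm above the counter, notched underneath) lies over y = 0, x = -32 to 171 mm.
- end_stop (a point): Middle of the face of the grey end stop that the sliding jaw comes to rest against, 58 mm above the counter; the stop is 50 mm across the bar, its top 66 mm above the counter.
- jaw (a joint): Sliding jaw along the bar, in m: 0 closed on the tub, growing towards the end stop, 0.096 against it. With the release key up the ratchet blocks opening (about 1 mm of play); towards the tub it clicks past its notches. With the key down the jaw slides with 3 N of friction and stays where it is left.
- release (a joint): Travel of the red release key, in m: 0 up, 0.007 down. Pressed straight down against a spring (3 N to start, 6 N fully down, the same all over its top); springs up when let go. The ratchet is free beyond about 0.005. Let up with the jaw between notches (6 mm apart), the key stays part way down and drops in at the next.
- key_top (a point): Centre of the flat top of the red release key, which rides on the jaw: 36 mm along the bar, 50 mm across, top 66 mm above the counter when up, 59 mm when down. The point moves with the key. Towards the tub, 13 mm beyond the key's edge, stands the back of the grey jaw plate, top 80 mm above the counter.
- thumb_stop (a point): Black block of the sliding jaw, just behind the key on the end-stop side, against which the jaw is pushed back: 52 mm across the bar, 18 mm thick, top 85 mm above the counter. The point is the middle of the top edge of its upright face towards the tub, 20 mm along the bar from the key's centre. Takes 25 N along the bar.
- tub: White waste tub with a yellow band and yellow lid, 110 mm in diameter (118 mm at the lid), 103 mm high, 0.55 kg, loose between the jaws on a rubber disc 10 mm above the counter. Origin at the centre of its underside.
- soap: Green soap pump bottle with a white head, 58 mm in diameter, 172 mm high, loose on the counter past the tub end of the stand. Origin at the centre of its underside.
- tape: Roll of yellow packing tape lying flat, 96 mm in diameter, 48 mm high, loose on the counter beside the bar. Origin at the centre of its underside.
- scanner: Black handheld scanner lying flat, 155 x 74 x 20 mm, loose on the counter beside the bar. Origin at the centre of its underside.
- snapbox: Blue snap-lid box, 104 x 70 x 52 mm, loose on the counter beside the tub. Origin at the centre of its underside.
There are look-alikes about, which are no part of the job. What is shaped like the tub but grey or purple is not meant.

How it is judged:
By the outcome, as a careful person would: the job done as asked, in the order asked, and still so for the second after the job is handed in, with the robot touching nothing.
It also fails if it takes over 38 s, if anything falls off the work surface, if the arm or the gripper's body presses on something with over 40 N, if the wrist force passes 120 N, or if a joint passes its speed limit or range.

### The arm

A 6-joint arm with a two-finger parallel gripper is mounted at the origin on the work surface. World frame = base frame: x ahead of the robot, y to its left, z up, the work surface at z = 0. Lengths are in m, angles in degrees, forces in N, time in s.
With the tool pointing down it reaches from about 0.35 to 0.875 m from the base axis. Payload 4.2 kg.
Tool frame: the origin (TCP) lies on the centre line of the jaws, within the pads' length; the fingertips stand tip_reach ahead of it and the grasp point (between the pads) is the TCP (tip_reach is the distance from the TCP to the fingertips, in m); z points along the fingers, y is the line along which they close (so a half turn about z gives the same grasp; the last joint's range is limited). The gripper opens to 87 mm and grips with 3 to 60 N. Pads are 19 mm wide; open, the fingers measure 117 mm over their backs; the gripper's body (75 mm by 190 mm) begins 51 mm behind the grasp point.
Start: joints at [78.129, 22.042, 0.453, 0, -68.411, -14.817], TCP at [0.281, 0.558, 0.208] pointing down, gripper open.
Joint ranges: [-179.83, 179.83], [-69.29, 118.12], [-61.27, 80.66], [-181.25, 117.63], [-171.15, -9.14], [-177.46, 177.46]. Speed limits (degrees/s): [159.86, 159.86, 180, 180, 180, 180].

### API

Orientations are given as a 3x3 rotation matrix whose columns are the frame's x, y, z axes.
In Python, from station import sense, capture, finish_job, tip_reach gives the robot as it stands.
- The arm moves only by the tool arm_command, never from a script. Its argument "deltas" is a list of rows, each a list of 7 numbers: the turn, a rotation vector about the tool's x, y, z in rad, then the shift along the tool's x, y, z in cm, then the closure, from -1 (fully open) to 1 (shut), so that 0 is half open. In form: [[rx, ry, rz, dx, dy, dz, hand], ...]. A call has 1 to 8 rows; each row is the pose to reach, as a shift and turn from the pose commanded when the call began, along the tool's axes at that moment; what a row does not reach only later rows make up. A row lasts 1/12 s, in which the tool goes at most 41.7 mm and 7.16 degrees, less where a joint would pass 70% of its speed; a pose out of reach is approached as far as the arm can. A call with a gripper value outside its range is refused whole. The fingers move at their own pace and stop on an object; the grip force is fixed at half the most. Time passes only in rows, so rows that repeat a pose let the fingers close. It gives the time, the measured TCP pose, the force, the opening and the grip force at its end, in the units of the state.
- sense(): the state, without advancing time (a new reading comes with each control period).
- capture(name): name is "side" or "top" or "wrist"; returns a dict with "pixels" (384x512x3 uint8, blue, green, red), "fovy" (degrees; the focal length in pixels is half the picture's height over the tangent of half this angle, whatever the lens; pixels are square), "cx", "cy" (the principal point, pixels), "rvec" (rotation vector, rad) and "tvec" (3), from world to camera coordinates, as OpenCV has them. Camera axes: x right, y down, z forward; pixel columns grow to the right and rows downward; lengths in m; the calibration is good to about 2 mm. The wrist camera is an equidistant fisheye: a pixel r from the principal point sees the ray r / f radians off the axis. A picture is of the moment at which its call begins. There is no depth.
- finish_job(): hands the job in; it is judged then, once.
The state is a dict: "time_s": time; "joints": joint angles; "joint_velocities": joint speeds; "effort": joint torques, N m; "tcp_pos": TCP position; "ee_rot": TCP orientation; "wrist_force": force on the tool from outside, world axes, zero at the start; "moment": the same for the moment, N m; "gripper_width": opening from 0.0 (shut) to 1.0 (fully open); "gripper_force": force on a finger pad.
Only numpy, scipy, OpenCV 4.12 (cv2) and the standard library are available. Lean on these libraries where they do the work, as an engineer would, in place of code of your own. Each camera call takes 0.05 s, during which the arm holds its last target. There are 200 camera calls.

## Working session

There is one attempt and no reset: what is moved stays moved. The work goes in short steps, Python scripts to look and compute and a tool call to move; the robot and the scene stay as the last step left them, time stands still between calls to the robot, and variables do not carry over. Pictures are saved under pics/ and viewed, at most 10 in all, crops included, and the job is handed in when it is done.

Besides the shell and the picture viewer there is one more tool, called after "Emit:" as name(argument=value, ...) on one line, values as JSON. arm_command: Moves the arm, as the interface text tells. Its arguments: {"type":"object","properties":{"deltas":{"type":"array"}},"required":["deltas"]}

```bash
mkdir -p pics; cat > h.py <<'E'
import numpy as np, cv2
from station import sense, capture, finish_job, tip_reach
def cam(c):
    R=cv2.Rodrigues(np.array(c["rvec"],float))[0]; t=np.array(c["tvec"],float).ravel()
    f=192/np.tan(np.radians(c["fovy"])/2); return R,t,f,c["cx"],c["cy"]
def back(c,u,v,z,fish=False):
    R,t,f,cx,cy=cam(c); d=np.array([(u-cx)/f,(v-cy)/f,1.])
    if fish:
        r=np.hypot(d[0],d[1]); d=np.array([d[0]/r*np.sin(r),d[1]/r*np.sin(r),np.cos(r)])
    o=-R.T@t; d=R.T@d; return o+d*(z-o[2])/d[2]
def proj(c,p):
    R,t,f,cx,cy=cam(c); q=R@np.array(p)+t; return f*q[0]/q[2]+cx,f*q[1]/q[2]+cy
E
python3 - <<'E'
from h import *
print(tip_reach,sense())
for n in("top","side"):
    c=capture(n);cv2.imwrite(f"pics/{n}0.png",cv2.resize(c["pixels"],(800,600),interpolation=cv2.INTER_CUBIC))
    R,t,f,cx,cy=cam(c);print(n,-R.T@t,f,R[2])
    import pickle;pickle.dump(c,open(n+".pkl","wb"))
E
```

```text
0.019 {'time_s': 0.0, 'joints': array([ 7.81291248e+01,  2.20912438e+01,  3.79034436e-01, -2.85786238e-02,
       -6.84102375e+01, -1.48172157e+01]), 'joint_velocities': array([ 0.01260759, -0.0306504 , -0.02748835,  0.0682977 ,  0.06354702,
       -0.02957177]), 'effort': array([-4.54684932e-04, -3.90662313e+01,  1.87399864e+01,  4.21949565e+00,
        1.09090933e-02, -2.03216446e-04]), 'tcp_pos': array([0.28040349, 0.55785909, 0.20735052]), 'ee_rot': array([[ 8.93382137e-01, -4.49296739e-01, -8.93484749e-04],
       [-4.49297617e-01, -8.93379912e-01, -1.99594509e-03],
       [ 9.85502941e-05,  2.18458226e-03, -9.99997609e-01]]), 'wrist_force': array([ 0.05558611, -0.53592861, -0.18532296]), 'moment': array([0.01033708, 0.02226785, 0.05300638]), 'gripper_force': 0.0, 'gripper_width': 0.998905299809941}
top [ 0.33439558 -0.11376618  1.41722285] 485.4995806056007 [ 0.13932896  0.01001358 -0.99019552]
side [ 0.12941516 -0.9194616   0.82200785] 420.202789292879 [ 0.33380162  0.70840923 -0.62187848]
```

View pics/top0.png

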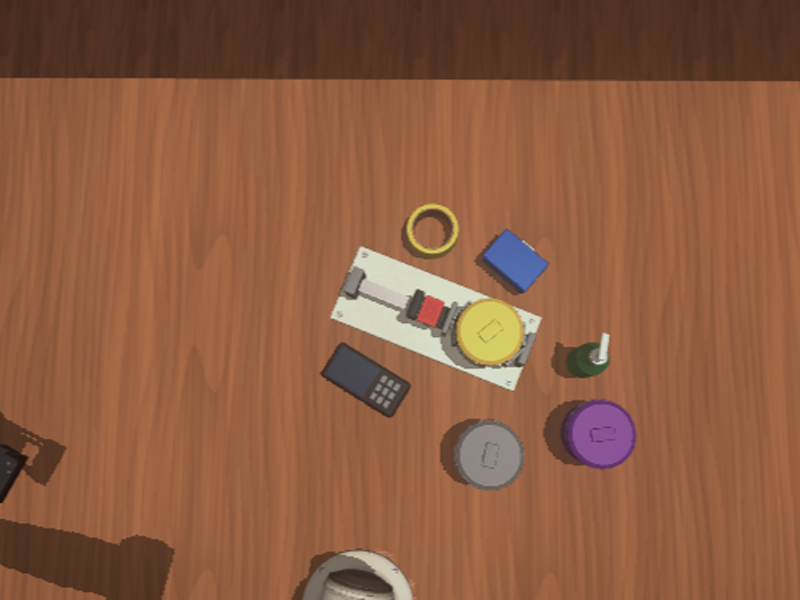

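View pics/side0.png

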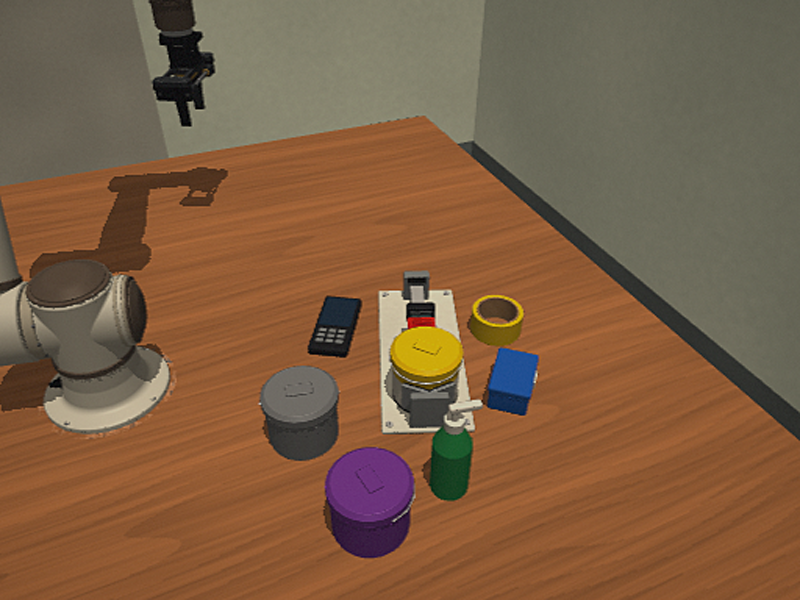

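The yellow-lidded tub is at top (490,331), locked in the only stand, with the red key at (431,310), the thumb stop at (414,303) and the end stop at (354,282). Look-alikes are the grey tub (488,455) and the purple one (598,433). By the description I choose the yellow one in the stand, and will check it in a close crop.

```bash
python3 - <<'E'
from h import *; import pickle
c=pickle.load(open("top.pkl","rb"))
cv2.imwrite("pics/crop.png",cv2.resize(c["pixels"][145:260,200:353],(796,598),interpolation=cv2.INTER_CUBIC))
s=1.5625
P=[back(c,u/s,v/s,.008) for u,v in[(361,248),(541,318),(513,390),(331,318)]]
P=np.array(P);print(P.round(4)); o=P.mean(0); x=(P[0]+P[3]-P[1]-P[2])/2; print(o,np.linalg.norm(x),np.linalg.norm((P[0]+P[1]-P[2]-P[3])/2),np.degrees(np.arctan2(x[1],x[0])))
for n,u,v,z in[("key",431,310,.066),("tub lid",490,331,.113),("stopface",358,283,.066)]:
    p=back(c,u/s,v/s,z);a=np.arctan2(x[1],x[0]);d=p-o;print(n,p.round(4),(d[0]*np.cos(a)+d[1]*np.sin(a)).round(4),(-d[0]*np.sin(a)+d[1]*np.cos(a)).round(4))
E
```

```text
[[ 0.6542  0.0028  0.008 ]
 [ 0.5231 -0.3369  0.008 ]
 [ 0.3885 -0.2835  0.008 ]
 [ 0.5196  0.0565  0.008 ]]
[ 0.5213444  -0.14026349  0.008     ] 0.36421779695481865 0.14488053552636185 68.90062794026844
key [ 0.5281 -0.1303  0.066 ] 0.0118 -0.0027
tub lid [ 0.4856 -0.2319  0.113 ] -0.0984 0.0004
stopface [0.5763 0.0022 0.066 ] 0.1527 0.0
```

View pics/crop.png

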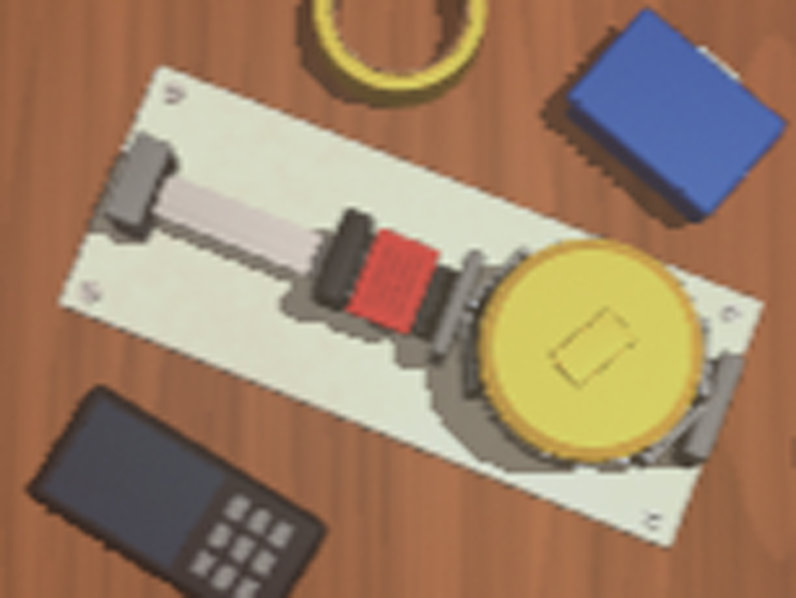

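The crop confirms it: yellow lid in the stand, red key at crop (395,281), black thumb stop at its left and the jaw plate at its right. Moving above the key with the fingers shut and tool x along −u, so the long side of the gripper lies across the bar.

```bash
cat >> h.py <<'E'
from scipy.spatial.transform import Rotation as Ro
def delta(p,yaw=-111.1):
    s=sense(); R=s["ee_rot"]; a=np.radians(yaw); x=np.array([np.cos(a),np.sin(a),0]); z=np.array([0,0,-1.])
    T=np.c_[x,np.cross(z,x),z]
    print("t",s["time_s"],"rot",Ro.from_matrix(R.T@T).as_rotvec().round(3),"cm",(R.T@(np.array(p)-s["tcp_pos"])*100).round(2))
E
python3 -c "
from h import *
delta([.53,-.122,.2])"
```

```text
t 0.1 rot [ 1.000e-03 -2.000e-03  1.473e+00] cm [52.84 49.53  0.85]
```

Emit:
arm_command(deltas=[[0, 0, 1.473, 52.8, 49.5, 0.8, 1], [0, 0, 1.473, 52.8, 49.5, 0.8, 1], [0, 0, 1.473, 52.8, 49.5, 0.8, 1], [0, 0, 1.473, 52.8, 49.5, 0.8, 1], [0, 0, 1.473, 52.8, 49.5, 0.8, 1], [0, 0, 1.473, 52.8, 49.5, 0.8, 1], [0, 0, 1.473, 52.8, 49.5, 0.8, 1], [0, 0, 1.473, 52.8, 49.5, 0.8, 1]])

```text
time_s: 0.77
tcp_pos: [0.3955, 0.2434, 0.2046]
ee_rot: [[0.099, -0.995, -0.0], [-0.995, -0.099, -0.0], [0.0, 0.0, -1.0]]
wrist_force: [1.2, 0.8, 0.1]
gripper_width: 0.477
gripper_force: 0.0
```

```bash
python3 -c "
from h import *
delta([.53,-.122,.2]);print(sense()['joints'],sense()['tcp_pos'])"
```

```text
t 0.7667 rot [ 0.    -0.     0.468] cm [37.69 -9.76  0.46]
[ 5.17317539e+01  6.40807011e+00 -2.14048402e+01 -8.22131098e-03
 -6.22078938e+01 -4.60326687e+01] [0.39545965 0.2433605  0.20458241]
```

Emit:
arm_command(deltas=[[0, 0, 0.468, 37.7, -9.8, 0.5, 1], [0, 0, 0.468, 37.7, -9.8, 0.5, 1], [0, 0, 0.468, 37.7, -9.8, 0.5, 1], [0, 0, 0.468, 37.7, -9.8, 0.5, 1], [0, 0, 0.468, 37.7, -9.8, 0.5, 1], [0, 0, 0.468, 37.7, -9.8, 0.5, 1], [0, 0, 0.468, 37.7, -9.8, 0.5, 1], [0, 0, 0.468, 37.7, -9.8, 0.5, 1]])

```text
time_s: 1.43
tcp_pos: [0.5128, -0.0686, 0.2003]
ee_rot: [[-0.355, -0.935, -0.0], [-0.935, 0.355, 0.0], [-0.0, 0.0, -1.0]]
wrist_force: [0.6, 0.8, -0.2]
gripper_width: 0.012
gripper_force: 0.0
```

Emit:
arm_command(deltas=[[0, 0, 0, 0, 0, 0, 1], [0, 0, 0, 0, 0, 0, 1], [0, 0, 0, 0, 0, 0, 1], [0, 0, 0, 0, 0, 0, 1]])

```text
time_s: 1.77
tcp_pos: [0.5123, -0.0656, 0.2003]
ee_rot: [[-0.354, -0.935, -0.0], [-0.935, 0.354, 0.0], [-0.0, 0.001, -1.0]]
wrist_force: [0.4, -0.2, 0.2]
gripper_width: 0.006
gripper_force: 0.0
```

```bash
python3 - <<'E'
from h import *; import pickle
delta([.53,-.122,.2]);print(sense()['joints'])
c=capture("wrist");pickle.dump(c,open("w.pkl","wb"));R,t,f,cx,cy=cam(c);print(-R.T@t,f,R[2],cx,cy)
cv2.imwrite("pics/w0.png",cv2.resize(c["pixels"],(800,600),interpolation=cv2.INTER_CUBIC))
E
```

```text
t 1.7667 rot [ 0.001 -0.     0.006] cm [ 4.64 -3.65  0.03]
[ 1.07101888e+01  1.18541484e+01 -1.52997432e+01 -1.70707580e-02
 -6.28709412e+01 -3.14304430e+01]
[ 0.48440326 -0.14021609  0.37690924] 297.3186396354542 [ 0.09934797  0.26530711 -0.95903186] 249.8263500740411 194.21062722425575
```

View pics/w0.png

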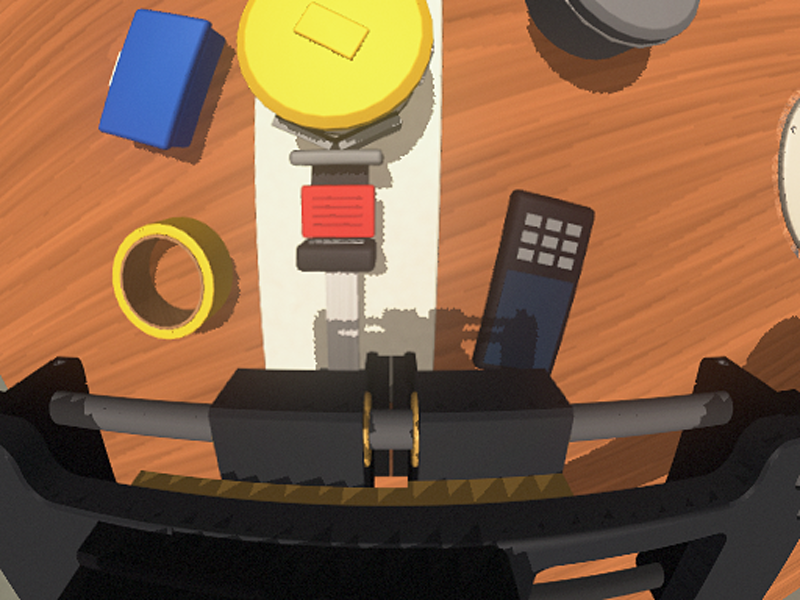

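The wrist view shows the red key with corners about (303,185), (375,186), (374,238), (302,237), the black thumb stop behind it at y 240–270, and the jaw plate at y 158. The shut fingers are at (390,360).

```bash
python3 - <<'E'
from h import *; import pickle
c=pickle.load(open("w.pkl","rb"));s=1.5625
B=lambda u,v,z:back(c,u/s,v/s,z,True)
K=np.array([B(*q,.066) for q in[(303,185),(375,186),(374,238),(302,237)]]);k=K.mean(0)
x=(K[2]+K[3]-K[0]-K[1])/2;y=(K[1]+K[2]-K[0]-K[3])/2
print(k,np.linalg.norm(x),np.linalg.norm(y),np.degrees(np.arctan2(x[1],x[0])),np.degrees(np.arctan2(y[1],y[0]))-90)
a=B(298,243,.085);b=B(376,243,.085)
print("thumb front?",a,b,np.linalg.norm(a-b)); 
P=np.array([B(266,360,.008),B(437,360,.008)]);print("plate edges",P)
Q=np.array([B(256,160,.008),B(442,160,.008)]);print(Q); d=P.mean(0)-Q.mean(0);print("bar dir",np.degrees(np.arctan2(d[1],d[0])))
u=np.array([np.cos(np.radians(68.9)),np.sin(np.radians(68.9)),0])
print("thumb front rel key",((a+b)/2-k)@u)
delta(k+.006*u+[0,0,.12-.066-.0])
E
```

```text
[ 0.52654637 -0.12673697  0.066     ] 0.03533315949937211 0.048791911341952765 67.15338351780954 67.60176852385067
thumb front? [ 0.55577309 -0.11837657  0.085     ] [ 0.50898665 -0.10009842  0.085     ] 0.05023008865406497
plate edges [[ 0.64404045 -0.02838923  0.008     ]
 [ 0.50292865  0.02394759  0.008     ]]
[[ 0.58093664 -0.18874103  0.008     ]
 [ 0.44311691 -0.13357874  0.008     ]]
bar dir 68.85975793801795
thumb front rel key 0.01842623658829973
t 1.8167 rot [0.    0.    0.007] cm [ 4.65 -3.5   8.05]
```

Emit:
arm_command(deltas=[[0, 0, 0.007, 4.0, -3.5, 0, 1], [0, 0, 0.007, 4.65, -3.5, 3, 1], [0, 0, 0.007, 4.65, -3.5, 6, 1], [0, 0, 0.007, 4.65, -3.5, 8, 1], [0, 0, 0.007, 4.65, -3.5, 8, 1], [0, 0, 0.007, 4.65, -3.5, 8, 1], [0, 0, 0.007, 4.65, -3.5, 8, 1]])

```text
time_s: 2.4
tcp_pos: [0.5303, -0.1215, 0.1222]
ee_rot: [[-0.359, -0.933, 0.003], [-0.933, 0.359, -0.001], [-0.001, -0.003, -1.0]]
wrist_force: [-0.5, -0.2, 0.2]
gripper_width: 0.003
gripper_force: 0.0
```

```bash
python3 - <<'E'
from h import *; import pickle
u=np.array([.36,.933,0]);delta(np.array([.5265,-.1267,.12])+.006*u)
a=[]
for n in("wrist","side"):
    c=capture(n);pickle.dump(c,open(n+"1.pkl","wb"))
    if n=="wrist": q=c["pixels"][60:260,110:377]
    else:
        x,y=map(int,proj(c,[.53,-.12,.08])); q=c["pixels"][y-50:y+50,x-67:x+66]
    a.append(cv2.resize(q,(400,300),interpolation=cv2.INTER_CUBIC))
cv2.imwrite("pics/w1.png",np.hstack(a))
E
```

```text
t 2.4 rot [-0.003  0.001  0.001] cm [0.02 0.17 0.22]
```

View pics/w1.png

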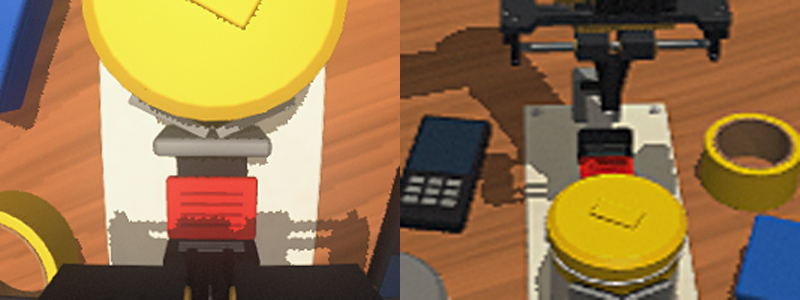

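The fingers hang centred over the key, just short of the thumb stop. Descending.

Emit:
arm_command(deltas=[[0, 0, 0, 0, 0, 1.2, 1], [0, 0, 0, 0, 0, 2.4, 1], [0, 0, 0, 0, 0, 3.0, 1], [0, 0, 0, 0, 0, 3.3, 1], [0, 0, 0, 0, 0, 3.3, 1], [0, 0, 0, 0, 0, 3.3, 1]])

```text
time_s: 3.0
tcp_pos: [0.5295, -0.1224, 0.0882]
ee_rot: [[-0.361, -0.932, 0.001], [-0.932, 0.361, -0.0], [-0.0, -0.001, -1.0]]
wrist_force: [0.4, -1.3, 0.5]
gripper_width: 0.006
gripper_force: 0.0
```

Emit:
arm_command(deltas=[[0, 0, 0, 0, 0, 0.3, 1], [0, 0, 0, 0, 0, 0.6, 1], [0, 0, 0, 0, 0, 0.8, 1], [0, 0, 0, 0, 0, 0.8, 1], [0, 0, 0, 0, 0, 0.8, 1]])

```text
time_s: 3.42
tcp_pos: [0.5289, -0.1224, 0.0793]
ee_rot: [[-0.362, -0.932, -0.0], [-0.932, 0.362, -0.0], [0.0, 0.0, -1.0]]
wrist_force: [-0.3, -0.7, 0.3]
gripper_width: 0.005
gripper_force: 0.0
```

```bash
python3 - <<'E'
from h import *
s=sense();print(s["wrist_force"],s["moment"],s["tcp_pos"])
a=[]
for n in("wrist","side"):
    c=capture(n)
    if n=="wrist": q=c["pixels"][90:240,140:340]
    else:
        x,y=map(int,proj(c,[.53,-.12,.08])); q=c["pixels"][y-45:y+45,x-60:x+60]
    a.append(cv2.resize(q,(400,300),interpolation=cv2.INTER_CUBIC))
cv2.imwrite("pics/w2.png",np.hstack(a))
E
```

```text
[-0.32958936 -0.68718446  0.28962771] [ 0.03615725 -0.06315319 -0.02923782] [ 0.52885902 -0.12243952  0.07934496]
```

View pics/w2.png

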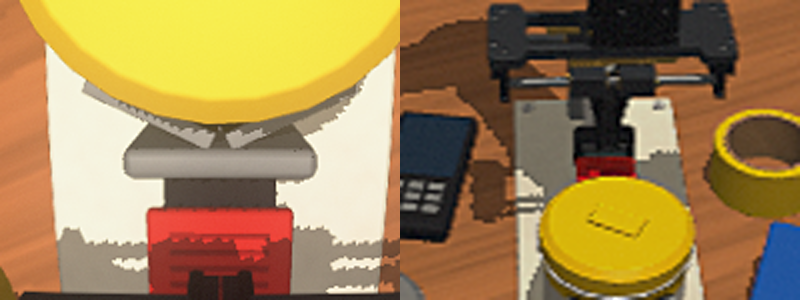

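The finger stands over or on the key with no force yet. I'll continue down in small steps, watching the force.

Emit:
arm_command(deltas=[[0, 0, 0, 0, 0, 0.15, 1], [0, 0, 0, 0, 0, 0.3, 1], [0, 0, 0, 0, 0, 0.3, 1], [0, 0, 0, 0, 0, 0.3, 1]])

```text
time_s: 3.85
tcp_pos: [0.5288, -0.1224, 0.0763]
ee_rot: [[-0.362, -0.932, -0.0], [-0.932, 0.362, -0.0], [0.0, 0.0, -1.0]]
wrist_force: [-0.2, -0.0, 0.8]
gripper_width: 0.004
gripper_force: 0.0
```

Emit:
arm_command(deltas=[[0, 0, 0, 0, 0, 0.15, 1], [0, 0, 0, 0, 0, 0.3, 1], [0, 0, 0, 0, 0, 0.3, 1], [0, 0, 0, 0, 0, 0.3, 1]])

```text
time_s: 4.18
tcp_pos: [0.5288, -0.1224, 0.0733]
ee_rot: [[-0.362, -0.932, -0.0], [-0.932, 0.362, -0.0], [0.0, 0.0, -1.0]]
wrist_force: [0.7, -1.0, 0.3]
gripper_width: 0.003
gripper_force: 0.0
```

Emit:
arm_command(deltas=[[0, 0, 0, 0, 0, 0.1, 1], [0, 0, 0, 0, 0, 0.2, 1], [0, 0, 0, 0, 0, 0.2, 1], [0, 0, 0, 0, 0, 0.2, 1]])

```text
time_s: 4.52
tcp_pos: [0.5289, -0.1224, 0.0714]
ee_rot: [[-0.362, -0.932, -0.0], [-0.932, 0.362, -0.0], [0.0, 0.0, -1.0]]
wrist_force: [0.1, -0.1, 0.4]
gripper_width: 0.007
gripper_force: 0.0
```

```bash
python3 - <<'E'
from h import *
s=sense();print(s["wrist_force"],s["tcp_pos"])
c=capture("side");x,y=map(int,proj(c,[.53,-.12,.08])); q=c["pixels"][y-30:y+30,x-40:x+40]
print([( (a-x+40)*5,(b-y+30)*5) for a,b in [proj(c,s["tcp_pos"]+[0,0,-.019]),proj(c,[.5265,-.1267,.066])]])
q=cv2.resize(q,(400,300),interpolation=cv2.INTER_CUBIC)
c=capture("top");x,y=map(int,proj(c,[.53,-.12,.08])); p=cv2.resize(c["pixels"][y-30:y+30,x-40:x+40],(400,300),interpolation=cv2.INTER_CUBIC)
cv2.imwrite("pics/s3.png",cv2.convertScaleAbs(np.hstack([q,p]),alpha=1.8,beta=20))
E
```

```text
[ 0.05670451 -0.1324753   0.37795732] [ 0.52891367 -0.12241691  0.07140303]
[(np.float64(202.80393736414368), np.float64(194.85313826259173)), (np.float64(202.86506023744977), np.float64(182.0518169745901))]
```

View pics/s3.png

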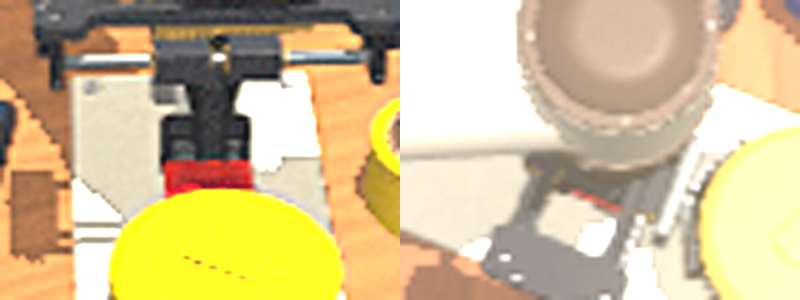

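In the side view (left) the fingertip ends around (205,158), at the upper edge of the red key, well above the projected (203,195). So the real tip seems higher than tip_reach implies, which fits the absent force. I'll keep going down until contact.

Emit:
arm_command(deltas=[[0, 0, 0, 0, 0, 0.15, 1], [0, 0, 0, 0, 0, 0.3, 1], [0, 0, 0, 0, 0, 0.3, 1], [0, 0, 0, 0, 0, 0.3, 1]])

```text
time_s: 4.95
tcp_pos: [0.5288, -0.1224, 0.0683]
ee_rot: [[-0.362, -0.932, -0.0], [-0.932, 0.362, -0.0], [0.0, 0.0, -1.0]]
wrist_force: [-0.6, -0.4, -0.4]
gripper_width: 0.005
gripper_force: 0.0
```

Emit:
arm_command(deltas=[[0, 0, 0, 0, 0, 0.15, 1], [0, 0, 0, 0, 0, 0.3, 1], [0, 0, 0, 0, 0, 0.3, 1], [0, 0, 0, 0, 0, 0.3, 1]])

```text
time_s: 5.28
tcp_pos: [0.5289, -0.1224, 0.0653]
ee_rot: [[-0.362, -0.932, -0.0], [-0.932, 0.362, -0.0], [0.0, 0.0, -1.0]]
wrist_force: [-0.2, 0.5, -1.1]
gripper_width: 0.009
gripper_force: 0.0
```

```bash
python3 - <<'E'
from h import *
s=sense();print(s["wrist_force"],s["moment"],s["effort"],tip_reach)
c=capture("wrist");q=cv2.resize(c["pixels"][110:260,170:320],(400,400),interpolation=cv2.INTER_CUBIC)
print("tip in wrist pix/800",[ (lambda R,t,f,cx,cy:[(lambda q,th:((cx+f*th*q[0]/np.hypot(q[0],q[1])-170)*8/3,(cy+f*th*q[1]/np.hypot(q[0],q[1])-110)*8/3))(Q,np.arctan2(np.hypot(Q[0],Q[1]),Q[2])) for Q in [R@(s["tcp_pos"]+[0,0,-h])+t for h in(0,.019)]])(*cam(c))])
c=capture("side");x,y=map(int,proj(c,[.53,-.12,.08])); p=cv2.resize(c["pixels"][y-28:y+22,x-25:x+25],(400,400),interpolation=cv2.INTER_CUBIC)
print([((a-x+25)*8,(b-y+28)*8) for a,b in[proj(c,s["tcp_pos"]+[0,0,-h]) for h in (0,.019)]])
cv2.imwrite("pics/s4.png",cv2.convertScaleAbs(np.hstack([q,p]),alpha=1.8,beta=20))
E
```

```text
[-0.24812425  0.50243162 -1.14259894] [ 0.0401009  -0.07128684 -0.01025883] [-1.95490844e-03 -3.51792777e+01  1.43265179e+01  3.22577275e+00
 -1.62300166e-04 -2.61590903e-04] 0.019
tip in wrist pix/800 [[(np.float64(213.48329016629341), np.float64(332.85953224004896)), (np.float64(213.36483508042815), np.float64(303.5252891357122))]]
[(np.float64(205.382003159747), np.float64(267.6082762389408)), (np.float64(203.7984227623574), np.float64(308.8552752942737))]
```

View pics/s4.png

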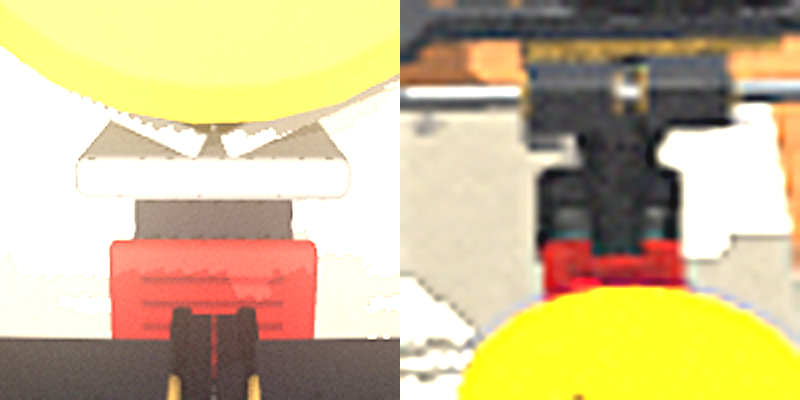

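```bash
python3 - <<'E'
from h import *
c=capture("side");x,y=map(int,proj(c,[.53,-.12,.08]));u=np.array([.36,.933,0]);k=np.array([.5265,-.1267,0])
g=lambda p:tuple(np.round([(proj(c,p)[0]-x+25)*8,(proj(c,p)[1]-y+28)*8]))
print("key back/front edge",[g(k+d*u+[0,0,.066]) for d in(.018,-.018)],"down",[g(k+d*u+[0,0,.059]) for d in(.018,-.018)])
print("thumb top front,back",[g(k+d*u+[0,0,.085]) for d in(.020,.038)])
t=sense()["tcp_pos"]
for z in(.046,.056,.066,.076): print("tip front edge",z,g(np.r_[(t-.0095*u)[:2],z]))
print("plate corner far", [back(c,a/800*512,b/800*512,.008) for a,b in[(379,291),(455,292),(471,431),(384,432)]])
E
```

```text
key back/front edge [(np.float64(201.0), np.float64(242.0)), (np.float64(208.0), np.float64(309.0))] down [(np.float64(200.0), np.float64(257.0)), (np.float64(208.0), np.float64(325.0))]
thumb top front,back [(np.float64(202.0), np.float64(196.0)), (np.float64(198.0), np.float64(164.0))]
tip front edge 0.046 (np.float64(206.0), np.float64(327.0))
tip front edge 0.056 (np.float64(207.0), np.float64(306.0))
tip front edge 0.066 (np.float64(208.0), np.float64(284.0))
tip front edge 0.076 (np.float64(209.0), np.float64(262.0))
plate corner far [array([0.52505001, 0.06012058, 0.008     ]), array([ 0.6657774 , -0.00335148,  0.008     ]), array([ 0.52051837, -0.33641889,  0.008     ]), array([ 0.39224265, -0.28284584,  0.008     ])]
```

```bash
python3 - <<'E'
from h import *
c=capture("wrist");R,t,f,cx,cy=cam(c);print("cam",-R.T@t)
B=lambda u,v,z:back(c,170+u*3/8,110+v*3/8,z,True)
a,b=B(110,241,.066),B(316,241,.066);print("key front edge",a,b,np.linalg.norm(a-b))
a,b=B(77,158,.08),B(349,158,.08);print("jaw plate top",a,b,np.linalg.norm(a-b))
print("tips",[B(213,310,z) for z in(.046,.056,.066,.076)])
E
```

```text
cam [ 0.50039463 -0.19673545  0.24208455]
key front edge [ 0.54306157 -0.15319848  0.066     ] [ 0.49805964 -0.13571239  0.066     ] 0.048279774612480765
jaw plate top [ 0.53901525 -0.17604556  0.08      ] [ 0.48564214 -0.15531123  0.08      ] 0.057259069369897275
tips [array([ 0.52985816, -0.12047903,  0.046     ]), array([ 0.52835557, -0.12436798,  0.056     ]), array([ 0.52685297, -0.12825694,  0.066     ]), array([ 0.52535038, -0.1321459 ,  0.076     ])]
```

The side view puts the key at its expected place and still up, and the wrist view agrees on xy. The shut fingertips really are about 2 cm higher than reported, so I go on down with a force check.

Emit:
arm_command(deltas=[[0, 0, 0, 0, 0, 0.15, 1], [0, 0, 0, 0, 0, 0.3, 1], [0, 0, 0, 0, 0, 0.4, 1], [0, 0, 0, 0, 0, 0.4, 1], [0, 0, 0, 0, 0, 0.4, 1]])

```text
time_s: 5.9
tcp_pos: [0.5289, -0.1224, 0.0613]
ee_rot: [[-0.362, -0.932, -0.0], [-0.932, 0.362, -0.0], [0.0, 0.0, -1.0]]
wrist_force: [-0.2, -0.2, -0.1]
gripper_width: 0.006
gripper_force: 0.0
```

Emit:
arm_command(deltas=[[0, 0, 0, 0, 0, 0.15, 1], [0, 0, 0, 0, 0, 0.3, 1], [0, 0, 0, 0, 0, 0.3, 1], [0, 0, 0, 0, 0, 0.3, 1]])

```text
time_s: 6.23
tcp_pos: [0.5289, -0.1224, 0.0583]
ee_rot: [[-0.362, -0.932, -0.0], [-0.932, 0.362, -0.0], [0.0, 0.0, -1.0]]
wrist_force: [0.4, 0.1, 0.5]
gripper_width: 0.006
gripper_force: 0.0
```

Emit:
arm_command(deltas=[[0, 0, 0, 0, 0, 0.15, 1], [0, 0, 0, 0, 0, 0.3, 1], [0, 0, 0, 0, 0, 0.3, 1], [0, 0, 0, 0, 0, 0.3, 1]])

```text
time_s: 6.57
tcp_pos: [0.5289, -0.1224, 0.0553]
ee_rot: [[-0.362, -0.932, -0.0], [-0.932, 0.362, -0.0], [0.0, 0.0, -1.0]]
wrist_force: [0.5, 0.1, -0.5]
gripper_width: 0.008
gripper_force: 0.0
```

Emit:
arm_command(deltas=[[0, 0, 0, 0, 0, 0.15, 1], [0, 0, 0, 0, 0, 0.3, 1], [0, 0, 0, 0, 0, 0.3, 1], [0, 0, 0, 0, 0, 0.3, 1]])

```text
time_s: 6.9
tcp_pos: [0.5289, -0.1224, 0.0524]
ee_rot: [[-0.362, -0.932, -0.0], [-0.932, 0.362, -0.0], [0.0, 0.0, -1.0]]
wrist_force: [-0.2, -0.3, -0.3]
gripper_width: 0.003
gripper_force: 0.0
```

```bash
python3 - <<'E'
from h import *
s=sense();print(s["effort"],s["wrist_force"],s["tcp_pos"])
c=capture("wrist");q=cv2.resize(c["pixels"][110:260,170:320],(400,400),interpolation=cv2.INTER_CUBIC)
c=capture("side");x,y=map(int,proj(c,[.53,-.12,.08])); p=cv2.resize(c["pixels"][y-28:y+22,x-25:x+25],(400,400),interpolation=cv2.INTER_CUBIC)
cv2.imwrite("pics/s5.png",cv2.convertScaleAbs(np.hstack([q,p]),alpha=1.5,beta=20))
E
```

```text
[ 5.67103154e-03 -3.56734300e+01  1.39568281e+01  3.15225564e+00
  5.63433976e-03  1.31897391e-04] [-0.16340135 -0.30530782 -0.31264539] [ 0.52894091 -0.12240065  0.05241917]
```

View pics/s5.png

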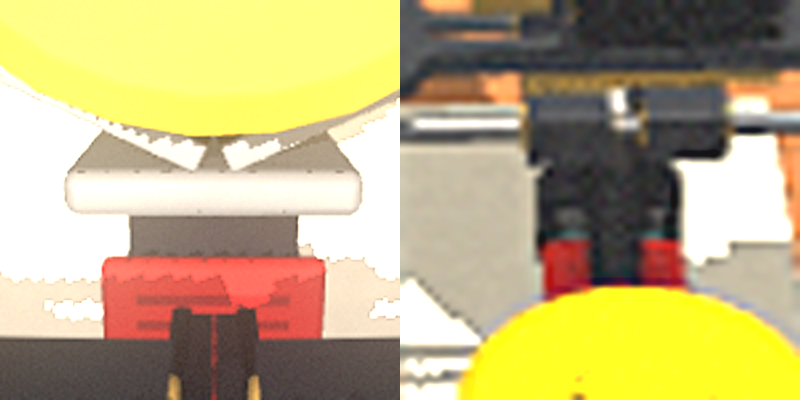

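The side view shows the tip now reaching about y 285, i.e. z ≈ 0.066. It should just be touching the key, which is still up (back edge at y 240). Pressing on.

Emit:
arm_command(deltas=[[0, 0, 0, 0, 0, 0.15, 1], [0, 0, 0, 0, 0, 0.3, 1], [0, 0, 0, 0, 0, 0.3, 1], [0, 0, 0, 0, 0, 0.3, 1]])

```text
time_s: 7.33
tcp_pos: [0.529, -0.1224, 0.0497]
ee_rot: [[-0.362, -0.932, 0.0], [-0.932, 0.362, -0.0], [0.0, -0.0, -1.0]]
wrist_force: [-1.8, 0.2, 3.9]
gripper_width: 0.004
gripper_force: 1.8
```

Emit:
arm_command(deltas=[[0, 0, 0, 0, 0, 0.1, 1], [0, 0, 0, 0, 0, 0.2, 1], [0, 0, 0, 0, 0, 0.2, 1], [0, 0, 0, 0, 0, 0.2, 1]])

```text
time_s: 7.67
tcp_pos: [0.529, -0.1224, 0.0476]
ee_rot: [[-0.362, -0.932, 0.0], [-0.932, 0.362, -0.0], [0.0, -0.0, -1.0]]
wrist_force: [-1.0, -0.0, 4.2]
gripper_width: 0.001
gripper_force: 2.2
```

Contact, with the spring force as described. Pressing to the bottom.

Emit:
arm_command(deltas=[[0, 0, 0, 0, 0, 0.2, 1], [0, 0, 0, 0, 0, 0.4, 1], [0, 0, 0, 0, 0, 0.4, 1], [0, 0, 0, 0, 0, 0.4, 1]])

```text
time_s: 8.0
tcp_pos: [0.5292, -0.1224, 0.0452]
ee_rot: [[-0.361, -0.933, 0.001], [-0.933, 0.361, -0.0], [0.0, -0.001, -1.0]]
wrist_force: [-3.8, 1.6, 13.9]
gripper_width: 0.01
gripper_force: 7.0
```

Emit:
arm_command(deltas=[[0, 0, 0, 0, 0, 0.1, 1], [0, 0, 0, 0, 0, 0.1, 1], [0, 0, 0, 0, 0, 0.1, 1]])

```text
time_s: 8.25
tcp_pos: [0.5292, -0.1224, 0.0451]
ee_rot: [[-0.361, -0.933, 0.001], [-0.933, 0.361, -0.001], [0.0, -0.001, -1.0]]
wrist_force: [-5.1, 3.9, 18.7]
gripper_width: 0.01
gripper_force: 9.6
```

The key is down on its stop at 14–19 N. Easing slightly and pushing the jaw back along −x of the tool.

Emit:
arm_command(deltas=[[0, 0, 0, -0.3, 0, -0.05, 1], [0, 0, 0, -0.8, 0, -0.05, 1], [0, 0, 0, -1.3, 0, -0.05, 1], [0, 0, 0, -1.8, 0, -0.05, 1], [0, 0, 0, -2.4, 0, -0.05, 1], [0, 0, 0, -3.0, 0, -0.05, 1], [0, 0, 0, -3.0, 0, -0.05, 1]])

```text
time_s: 8.83
tcp_pos: [0.5403, -0.0942, 0.0451]
ee_rot: [[-0.36, -0.933, 0.001], [-0.933, 0.36, -0.001], [0.0, -0.001, -1.0]]
wrist_force: [-5.4, 2.6, 17.0]
gripper_width: 0.005
gripper_force: 8.2
```

Emit:
arm_command(deltas=[[0, 0, 0, -0.6, 0, 0, 1], [0, 0, 0, -1.2, 0, 0, 1], [0, 0, 0, -1.8, 0, 0, 1], [0, 0, 0, -2.4, 0, 0, 1], [0, 0, 0, -3.0, 0, 0, 1], [0, 0, 0, -3.6, 0, 0, 1], [0, 0, 0, -4.2, 0, 0, 1], [0, 0, 0, -4.8, 0, 0, 1]])

```text
time_s: 9.5
tcp_pos: [0.5575, -0.0502, 0.0452]
ee_rot: [[-0.361, -0.933, 0.001], [-0.933, 0.361, -0.001], [0.001, -0.001, -1.0]]
wrist_force: [-4.7, -1.9, 15.3]
gripper_width: 0.007
gripper_force: 7.6
```

Emit:
arm_command(deltas=[[0, 0, 0, -0.4, 0, 0, 1], [0, 0, 0, -0.8, 0, 0, 1], [0, 0, 0, -1.2, 0, 0, 1], [0, 0, 0, -1.5, 0, 0, 1], [0, 0, 0, -1.5, 0, 0, 1]])

```text
time_s: 9.92
tcp_pos: [0.5633, -0.0356, 0.0452]
ee_rot: [[-0.36, -0.933, 0.001], [-0.933, 0.36, -0.001], [0.0, -0.002, -1.0]]
wrist_force: [-4.2, 0.8, 15.1]
gripper_width: 0.004
gripper_force: 7.5
```

Emit:
arm_command(deltas=[[0, 0, 0, -0.3, 0, 0, 1], [0, 0, 0, -0.6, 0, 0, 1], [0, 0, 0, -0.8, 0, 0, 1], [0, 0, 0, -0.8, 0, 0, 1], [0, 0, 0, -0.8, 0, 0, 1]])

```text
time_s: 10.33
tcp_pos: [0.5652, -0.0305, 0.0451]
ee_rot: [[-0.361, -0.933, -0.001], [-0.933, 0.361, -0.003], [0.004, -0.0, -1.0]]
wrist_force: [-4.3, -6.8, 15.0]
gripper_width: 0.007
gripper_force: 7.4
```

Emit:
arm_command(deltas=[[0, 0, 0, -0.2, 0, 0, 1], [0, 0, 0, -0.4, 0, 0, 1], [0, 0, 0, -0.4, 0, 0, 1], [0, 0, 0, -0.4, 0, 0, 1]])

```text
time_s: 10.67
tcp_pos: [0.5662, -0.0281, 0.0451]
ee_rot: [[-0.361, -0.933, -0.002], [-0.933, 0.361, -0.005], [0.005, 0.0, -1.0]]
wrist_force: [-3.7, -12.1, 14.8]
gripper_width: 0.003
gripper_force: 9.1
```

Emit:
arm_command(deltas=[[0, 0, 0, -0.2, 0, 0, 1], [0, 0, 0, -0.3, 0, 0, 1], [0, 0, 0, -0.3, 0, 0, 1], [0, 0, 0, -0.3, 0, 0, 1]])

```text
time_s: 11.0
tcp_pos: [0.5661, -0.028, 0.0451]
ee_rot: [[-0.361, -0.932, -0.005], [-0.932, 0.361, -0.008], [0.01, 0.002, -1.0]]
wrist_force: [-4.7, -20.3, 16.4]
gripper_width: 0.003
gripper_force: 12.8
```

```bash
python3 - <<'E'
from h import *
c=capture("wrist");q=cv2.resize(c["pixels"][110:260,170:320],(400,400),interpolation=cv2.INTER_CUBIC)
c=capture("side");x,y=map(int,proj(c,[.565,-.02,.08])); p=cv2.resize(c["pixels"][y-40:y+60,x-50:x+50],(400,400),interpolation=cv2.INTER_CUBIC)
g=lambda p:np.round([(proj(c,p)[0]-x+50)*4,(proj(c,p)[1]-y+40)*4])
u=np.array([.36,.933,0]);k=np.array([.5265,-.1267,0])+.096*u
print("expected key back,front",[g(k+d*u+[0,0,.059]) for d in(.018,-.018)],"thumb top",[g(k+d*u+[0,0,.085]) for d in(.02,.038)],"plate",g(k-.03*u+[0,0,.08]))
cv2.imwrite("pics/s6.png",cv2.convertScaleAbs(np.hstack([q,p]),alpha=1.4,beta=20))
E
```

```text
expected key back,front [array([203., 186.]), array([206., 216.])] thumb top [array([204., 156.]), array([202., 142.])] plate [208. 203.]
```

View pics/s6.png

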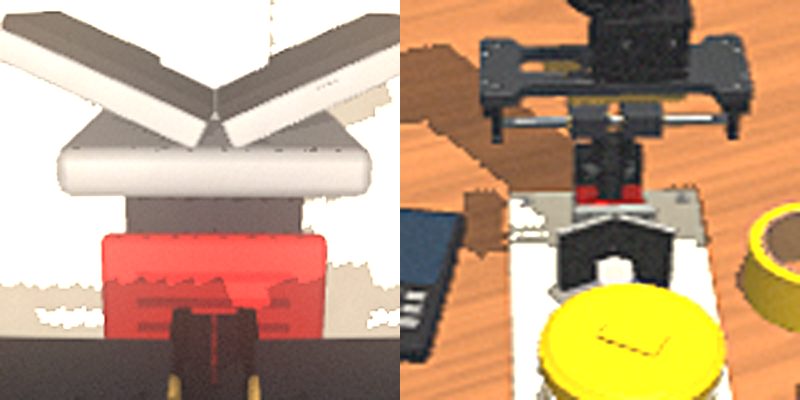

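The right view shows the jaw moved well away from the tub, with its plate at (610,207) near the expected end position and the tub unmoved. The push stalled at 20 N, so the jaw is on the end stop. Now easing the push, lifting straight off, then backing away from the thumb stop.

Emit:
arm_command(deltas=[[0, 0, 0, 0.2, 0, 0, 1], [0, 0, 0, 0.4, 0, -0.2, 1], [0, 0, 0, 0.4, 0, -0.7, 1], [0, 0, 0, 0.4, 0, -1.2, 1], [0, 0, 0, 0.4, 0, -1.8, 1], [0, 0, 0, 0.4, 0, -1.9, 1], [0, 0, 0, 0.8, 0, -1.9, 1], [0, 0, 0, 1.1, 0, -2.0, 1]])

```text
time_s: 11.77
tcp_pos: [0.5642, -0.032, 0.0626]
ee_rot: [[-0.362, -0.932, 0.0], [-0.932, 0.362, 0.0], [-0.001, -0.0, -1.0]]
wrist_force: [0.3, -0.0, 0.5]
gripper_width: 0.008
gripper_force: 0.0
```

Emit:
arm_command(deltas=[[0, 0, 0, 0, 0, -1, 1], [0, 0, 0, 0, 0, -3, 1], [0, 0, 0, 0, 0, -6, 1], [0, 0, 0, 0, 0, -9, 1], [0, 0, 0, 0, 0, -12, 1], [0, 0, 0, 0, 0, -15, 1], [0, 0, 0, 0, 0, -15, 1], [0, 0, 0, 0, 0, -15, 1]])

```text
time_s: 12.43
tcp_pos: [0.5656, -0.0313, 0.2163]
ee_rot: [[-0.361, -0.932, 0.007], [-0.933, 0.361, 0.002], [-0.004, -0.006, -1.0]]
wrist_force: [-0.0, -0.0, -1.0]
gripper_width: 0.0
gripper_force: 0.0
```

```bash
python3 - <<'E'
from h import *; import pickle
s=sense();print(s["tcp_pos"],s["wrist_force"],s["time_s"])
c=capture("side");o=pickle.load(open("side.pkl","rb"))
def m(c,f):
    P=c["pixels"].astype(int);b=f(P[...,0],P[...,1],P[...,2]);n,l,st,ce=cv2.connectedComponentsWithStats(b.astype(np.uint8));i=1+st[1:,4].argmax();return ce[i].round(2),st[i]
red=lambda b,g,r:(r>120)&(g<60)&(b<60)
yel=lambda b,g,r:(r>150)&(g>120)&(b<60)
grn=lambda b,g,r:(g>40)&(r<40)&(g>b+20)
blu=lambda b,g,r:(b>100)&(r<60)
for n,f in dict(red=red,yel=yel,grn=grn,blu=blu).items(): print(n,m(o,f),m(c,f))
x,st=m(c,red); print("red centre ->",back(c,*x,.066), "expect", np.array([.5265,-.1267])+.096*np.array([.36,.933]))
w=capture("wrist")
for n in("red",): 
    x,st=m(w,red); p=back(w,*x,.066,True); print("wrist key",p,st,"travel",((p[:2]-[.5265,-.1267])@[.36,.933]))
E
```

```text
[ 0.56561459 -0.03132121  0.2162789 ] [-0.01559733 -0.04930116 -1.01845479] 12.4333
red (array([268.73, 205.65]), array([261, 203,  17,   8, 102], dtype=int32)) (array([267.08, 185.45]), array([259, 183,  17,   6,  99], dtype=int32))
yel (array([272.73, 224.45]), array([ 250,  209,   47,   32, 1142], dtype=int32)) (array([272.7 , 224.43]), array([ 250,  209,   47,   32, 1152], dtype=int32))
grn (array([287.9 , 296.98]), array([275, 273,  27,  47, 981], dtype=int32)) (array([287.8 , 297.01]), array([275, 273,  27,  47, 985], dtype=int32))
blu (array([328.43, 238.03]), array([313, 223,  31,  31, 720], dtype=int32)) (array([328.38, 238.1 ]), array([313, 223,  31,  32, 722], dtype=int32))
red centre -> [ 0.56497691 -0.03449067  0.066     ] expect [ 0.56106  -0.037132]
wrist key [ 0.57991396 -0.02628363  0.066     ] [233 189  13   1  13] travel 0.11291749992740471
```

```bash
python3 - <<'E'
from h import *; import pickle
def key(c):
    h=cv2.cvtColor(c["pixels"],cv2.COLOR_BGR2HSV);b=((h[...,0]<4)|(h[...,0]>175))&(h[...,1]>150)&(h[...,2]>50)
    n,l,st,ce=cv2.connectedComponentsWithStats(b.astype(np.uint8));i=1+st[1:,4].argmax()
    y,x=np.where(l==i);q=cv2.minAreaRect(np.c_[x,y].astype(np.float32));print(q,st[i]);return q[0]
for n,o in(("wrist","w"),("side","side")):
    fi=n=="wrist";a=pickle.load(open(o+".pkl","rb"));c=capture(n)
    p,q=[back(z,*key(z),.066,fi) for z in(a,c)];print(n,p,q,"travel",(q-p)[:2]@[.36,.933])
E
```

```text
((216.0, 134.5), (33.0, 46.0), 90.0) [ 193  118   47   34 1522]
((249.0, 174.49998474121094), (43.99999237060547, 30.999996185302734), 0.0) [ 227  159   45   32 1367]
wrist [ 0.52662735 -0.12770975  0.066     ] [ 0.56204474 -0.03840845  0.066     ] travel 0.09606837489050206
((269.0, 206.0), (18.0, 6.0), -0.0) [260 203  19   7 107]
((267.0, 185.0), (6.0, 16.0), 90.0) [259 182  17   7 117]
side [ 0.53016363 -0.12170085  0.066     ] [ 0.56568471 -0.03241425  0.066     ] travel 0.09609198952533257
```

Both cameras measure 96 mm of jaw travel. The tub, soap and box are unmoved in the side view, and the arm is clear. Handing in.

```bash
python3 -c "
from h import *
print(finish_job())"
```

```text
the job is handed in; nothing more can be done
None
```

The job is handed in: with the key held down, the jaw was pushed back to the end stop and let go (96 mm of travel in both cameras), and the tub, soap and box are unmoved in the side view; the tape and scanner were not measured.

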